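Close the bar rack with its four-tooth gate

TASK

Shut off the lanes of the green bar-stock rack: take the yellow four-tooth gate by its black grip and lower it, without letting it drop, into the front of the rack so that each tooth stands in its own slot and the gate's beam rests flat on the rack's walls. Then let go. Leave the red three-tooth gate and the hammer where they are.

Things in the scene. Friction and masses are not known exactly. Their poses are not given: they have to be found in the camera images.
- gate: Yellow metal comb, 0.35 kg, loose, standing on 4 teeth, each 24 (x) x 22 (y) x 36 mm long, at y = -75, -25, 25, 75. Above them a beam 24 x 206 mm, z 36 to 50. On top, central, a black grip 20 thick (x), 60 long (y), z 50 to 94: pinch it along the gate's x. Origin: gate centre at tooth-tip level; z up, y along the teeth. Same either way round.
- rack: Green open tray of 4 lanes, fixed, x -35 to 155 mm, 206 wide (y). Origin: bench level, mid slot row; x along lanes to their far end, y along row. 6 mm walls 45 high at y = 0, +-50, +-100; 24 high, 5 mm sills at x = +-32.5 bound 4 slots 44 (y) x 60 (x) at y = +-25, +-75. Floor 4 thick. Fixed bars under 33 high behind. Gate seated: beam on walls, tips 9 mm above bench.
- red_gate: The red gate of another rack: same beam and black grip as the yellow one, but only three teeth (75 mm apart). It stands loose on the bench, to be left alone. Origin: its centre at the level of the tooth tips; z up, y along the row of teeth.
- hammer: A hand hammer lying loose on the bench beyond the other things, about 260 mm long, wooden handle and steel head, 26 mm high, to be left alone. Origin: its middle at the underside; x along the handle towards the head.
Mind the look-alikes: they are no part of the job. There is more than one size of the gate; the job needs the smallest.

How it is judged:
By the outcome, as a careful person would: the job done as asked, in the order asked, and still so for the second after the job is handed in, with the robot touching nothing.
It also fails if it takes over 45 s, if anything falls off the work surface, if the arm or the gripper's body presses on something with over 40 N, if the wrist force passes 120 N, or if a joint passes its speed limit or range.

ROBOT

A 6-joint arm with a two-finger parallel gripper is mounted at the origin on the work surface. World frame = base frame: x ahead of the robot, y to its left, z up, the work surface at z = 0. Lengths are in m, angles in rad, forces in N, time in s.
With the tool pointing down it reaches from about 0.3 to 0.775 m from the base axis. Payload 14.6 kg.
Tool frame: the origin (TCP) lies at the very end of the fingers, on their centre line; the grasp point (between the pads) lies 19 mm behind it; z points along the fingers, y is the line along which they close (so a half turn about z gives the same grasp; the last joint's range is limited). The gripper opens to 85 mm and grips with 20 to 120 N. Pads are 22 mm wide; open, the fingers measure 114 mm over their backs; the gripper's body (76 mm by 85 mm) begins 54 mm behind the grasp point. The pads swing forward as they close: fully open they stand 13 mm farther back than shut.
Start: joints at [-1.246, 0.3, 1.521, -0, 1.321, -0.067], TCP at [0.21, -0.508, 0.231] pointing down, gripper open.
Joint ranges: [-3.03, 3.03], [-0.79, 2.21], [0.23, 2.52], [-1.04, 4.18], [0, 3.07], [-2.55, 2.55]. Speed limits (rad/s): [2.22, 2.22, 2.57, 3.14, 3.14, 3.14].

INTERFACE

Orientations are given as a unit quaternion [w, x, y, z].
In Python, from plant import arm gives the robot as it stands. The module is installed in compiled form; this text tells all that it offers.
- The arm moves only by the shell command python3 -m creep 'ROWS'. ROWS is a JSON object whose one key "targets" holds a list of rows, each a list of 7 numbers: the shift along the tool's x, y, z in cm, then the turn, a rotation vector about the tool's x, y, z in rad, then the opening, from 0 (shut) to 1 (fully open). In form: {"targets": [[tx, ty, tz, rx, ry, rz, hand], ...]}. A call has 1 to 12 rows; each row is the pose to reach, as a shift and turn from the pose commanded when the call began, along the tool's axes at that moment; what a row does not reach only later rows make up. A row lasts 1/8 s, in which the tool goes at most 62.5 mm and 10.7 degrees, less where a joint would pass 70% of its speed; a pose out of reach is approached as far as the arm can. A call with a gripper value outside its range is refused whole. The fingers move at their own pace and stop on an object; the grip force is fixed at half the most. Time passes only in rows, so rows that repeat a pose let the fingers close. It gives the time, the measured TCP pose, the force, the opening and the grip force at its end, in the units of the state.
- arm.get_state(): the state, without advancing time (a new reading comes with each control period).
- arm.capture(name): name is "scene" or "top" or "wrist"; returns the picture (384x512x3 uint8, red, green, blue); there is no depth.
- arm.camera_params(name): a dict with "mtx" (3x3 intrinsics, pixels), "cam_to_world" (4x4, takes a point from camera to world coordinates). Camera axes: x right, y down, z forward; pixel columns grow to the right and rows downward; lengths in m; the calibration is good to about 2 mm. A picture is of the moment at which its call begins: read the wrist's pose just before it. camera_params takes no time and is no camera call; for the wrist camera it gives the pose at the moment of the call.
- arm.hand_in(): hands the job in; it is judged then, once.
The state is a dict: "time": time; "q": joint angles; "dq": joint speeds; "joint_torque": joint torques, N m; "tcp_pos": TCP position; "orientation": TCP orientation; "contact_force": force on the tool from outside, world axes, zero at the start; "moment": the same for the moment, N m; "opening": finger opening in m; "grip_force": force on a finger pad.
Only numpy, scipy, OpenCV 4.12 (cv2) and the standard library are available. Lean on these libraries where they do the work, as an engineer would, in place of code of your own. Each camera call takes 0.05 s, during which the arm holds its last target. There are 200 camera calls.

## Working session

There is one attempt and no reset: what is moved stays moved. The work goes in short steps, Python scripts to look and compute and a shell command to move; the robot and the scene stay as the last step left them, time stands still between calls to the robot, and variables do not carry over. Pictures are saved under pics/ and viewed, at most 10 in all, crops included, and the job is handed in when it is done.

```bash
mkdir -p pics
python3 - <<'E'
from plant import arm
import cv2,numpy as np
s=arm.get_state();print(s)
a=arm.capture("scene");b=arm.capture("top")
np.set_printoptions(precision=4,suppress=True)
for n in("scene","top"):print(arm.camera_params(n))
cv2.imwrite("pics/scene.png",a[:,:,::-1]);cv2.imwrite("pics/top.png",b[:,:,::-1])
E
```

```text
{'time': 0.0, 'q': array([-1.24561447e+00,  3.00479243e-01,  1.52159950e+00, -4.04228830e-05,
        1.32069038e+00, -6.66113215e-02]), 'dq': array([-0.00142662,  0.00087838, -0.00041424, -0.00091442,  0.00058896,
       -0.00031089]), 'joint_torque': array([-7.27088900e-04, -5.43499303e+01, -3.61788476e+01, -6.58682666e-05,
        4.02908219e-03,  3.50647383e-05]), 'tcp_pos': array([ 0.20992168, -0.50810462,  0.23070905]), 'orientation': array([-5.80801480e-04,  9.80872401e-01,  1.94650937e-01, -9.52546754e-05]), 'contact_force': array([0.32728456, 0.46917245, 0.62138   ]), 'moment': array([0.04468505, 0.02747638, 0.00140849]), 'grip_force': 0.0, 'opening': 0.08540996743248826}
{'mtx': array([[373.7916,   0.    , 254.4741],
       [  0.    , 373.7916, 186.991 ],
       [  0.    ,   0.    ,   1.    ]]), 'cam_to_world': array([[-0.3382,  0.5152, -0.7875,  1.2256],
       [ 0.941 ,  0.1924, -0.2783,  0.1344],
       [ 0.0082, -0.8352, -0.5499,  0.5471],
       [ 0.    ,  0.    ,  0.    ,  1.    ]])}
{'mtx': array([[368.7476,   0.    , 258.4515],
       [  0.    , 368.7476, 193.1379],
       [  0.    ,   0.    ,   1.    ]]), 'cam_to_world': array([[-0.0042, -0.993 ,  0.118 ,  0.3862],
       [-1.    ,  0.0049,  0.0056, -0.1385],
       [-0.0062, -0.118 , -0.993 ,  0.9285],
       [ 0.    ,  0.    ,  0.    ,  1.    ]])}
```

View pics/scene.png

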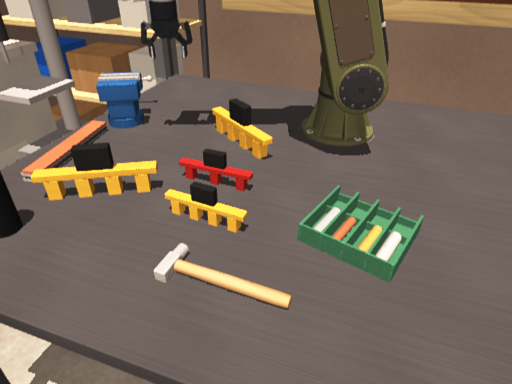

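View pics/top.png

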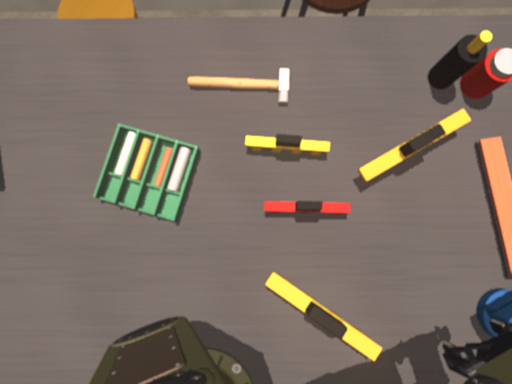

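```bash
cat > h.py <<'E'
from plant import arm
import cv2,numpy as np
np.set_printoptions(precision=4,suppress=True)
def ray(P,uv,z):
    M=np.array(P["cam_to_world"]);K=np.array(P["mtx"])
    uv=np.atleast_2d(np.array(uv,float))
    d=np.c_[uv,np.ones(len(uv))]@np.linalg.inv(K).T@M[:3,:3].T
    return M[:3,3]+d*((z-M[2,3])/d[:,2])[:,None]
def masks(img):
    h=cv2.cvtColor(img,cv2.COLOR_RGB2HSV)
    return dict(yellow=cv2.inRange(h,(20,150,90),(32,255,255)),green=cv2.inRange(h,(60,100,40),(90,255,255)))
def blobs(m,amin=150):
    c,_=cv2.findContours(m,cv2.RETR_EXTERNAL,cv2.CHAIN_APPROX_NONE)
    return [k for k in c if cv2.contourArea(k)>amin]
E
python3 - <<'E'
from h import *
img=cv2.imread("pics/top.png")[:,:,::-1].copy();P=arm.camera_params("top");m=masks(img)
y=cv2.morphologyEx(m["yellow"],cv2.MORPH_CLOSE,np.ones((15,15)))
for k in blobs(y,400):
    r=cv2.minAreaRect(k);w=ray(P,cv2.boxPoints(r),.05)
    print(r,np.linalg.norm(w[1]-w[0]),np.linalg.norm(w[2]-w[1]),w.mean(0));print(w[:,:2])
for k in blobs(m["green"],300):
    r=cv2.minAreaRect(k);h=cv2.approxPolyDP(cv2.convexHull(k),5,True)[:,0];print(r,h.tolist());print(ray(P,h,.045)[:,:2])
a=cv2.resize(img[110:240,80:360],None,fx=2.8,fy=2.8,interpolation=3)
cv2.imwrite("pics/crop1.png",a[:,:,::-1])
E
```

```text
((323.387451171875, 315.9451904296875), (133.93368530273438, 15.889333724975586), 34.93093490600586) 0.0366841521985079 0.30294361299104133 [ 0.2058 -0.2805  0.05  ]
[[ 0.277  -0.1454]
 [ 0.3067 -0.1669]
 [ 0.134  -0.4157]
 [ 0.1056 -0.3939]]
((382.9689025878906, 162.51815795898438), (14.540276527404785, 47.79575729370117), 59.74356460571289) 0.1181167114859512 0.0351491395657189 [ 0.5638 -0.4351  0.05  ]
[[ 0.5498 -0.3757]
 [ 0.6087 -0.4781]
 [ 0.5775 -0.4943]
 [ 0.5191 -0.3922]]
```

View pics/crop1.png

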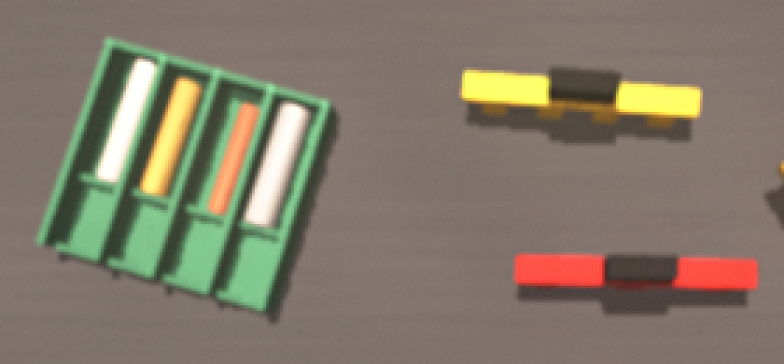

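Candidates: yellow at top-view (287,144), about 84 px long, with four teeth; larger yellows at (415,145) and (323,316), about 300 mm long; red at (308,207). I'm choosing (287,144). The rack's slot row is at its lower (robot-side) end, with the bars behind, toward upper right.

```bash
sed -i 's/(20,150,90),(32,255,255)/(20,110,130),(34,255,255)/; s/(60,100,40),(90,255,255)/(60,60,35),(90,255,255)/' h.py
python3 - <<'E'
from h import *
def top():
    img=cv2.imread("pics/top.png")[:,:,::-1].copy();P=arm.camera_params("top");m=masks(img)
    y=m["yellow"].copy();y[:, :235]=0;y[:,345:]=0;y[180:]=0;y[:120]=0
    ys=blobs(y,60)
    for k in ys:
        r=cv2.minAreaRect(k);print("Y",r,ray(P,r[0],.05))
    pts=np.vstack(ys);r=cv2.minAreaRect(pts);w=ray(P,cv2.boxPoints(r),.05)
    print(r,np.linalg.norm(w[1]-w[0]),np.linalg.norm(w[2]-w[1]),w.mean(0));print(w[:,:2])
    g=m["green"];k=max(blobs(g,300),key=cv2.contourArea)
    h=cv2.approxPolyDP(cv2.convexHull(k),5,True)[:,0];print(cv2.contourArea(k),h.tolist());w=ray(P,h,.045)[:,:2];print(w,np.linalg.norm(w-np.roll(w,-1,0),axis=1))
    r=cv2.minAreaRect(k);print(cv2.boxPoints(r))
top()
E
```

```text
Y ((314.48822021484375, 145.15293884277344), (30.75529670715332, 11.120992660522461), 4.398705005645752) [[ 0.6075 -0.2704  0.05  ]]
Y ((260.4974670410156, 141.0355224609375), (31.633689880371094, 11.114540100097656), 4.085616588592529) [[ 0.6186 -0.139   0.05  ]]
((287.2660217285156, 143.0883331298828), (85.36145782470703, 11.134759902954102), 4.332313537597656) 0.027842303118103793 0.20824659000462536 [ 0.6131 -0.2041  0.05  ]
[[ 0.6079 -0.0995]
 [ 0.6356 -0.1015]
 [ 0.6183 -0.3091]
 [ 0.5907 -0.3063]]
2481.5 [[118, 124], [197, 147], [174, 220], [93, 195]]
[[0.6651 0.2133]
 [0.6058 0.0167]
 [0.4273 0.0691]
 [0.4886 0.2666]] [0.2053 0.186  0.2068 0.1844]
[[ 92.562  196.449 ]
 [115.1992 121.5719]
 [198.0243 146.612 ]
 [175.387  221.4891]]
```

```bash
cat >> h.py <<'E'
from scipy.spatial.transform import Rotation as R
def togo(pos,yaw):
    "row (cm, rad) from the present pose to tool pointing down at pos with tool y at heading yaw"
    s=arm.get_state();q=s["orientation"];A=R.from_quat(np.r_[q[1:],q[0]])
    yv=np.array([np.cos(yaw),np.sin(yaw),0]);zv=np.array([0,0,-1.])
    B=R.from_matrix(np.c_[np.cross(yv,zv),yv,zv])
    print("go",A.inv().apply(np.array(pos)-s["tcp_pos"])*100,(A.inv()*B).as_rotvec(),"at",s["tcp_pos"],s["time"],s["contact_force"],s["opening"])
E
python3 -c "
from h import *
togo([.613,-.204,.20],-.083)"
```

```text
go [ 48.8632 -12.7133   3.0928] [-0.0009 -0.0006 -1.096 ] at [ 0.21   -0.5081  0.2308] 0.1 [-0.0441  0.1078 -0.1486] 0.08526081603897348
```

```bash
python3 -m creep '{"targets": [[48.9,-12.7,3.1,0,0,-1.1,1],[48.9,-12.7,3.1,0,0,-1.1,1],[48.9,-12.7,3.1,0,0,-1.1,1],[48.9,-12.7,3.1,0,0,-1.1,1],[48.9,-12.7,3.1,0,0,-1.1,1],[48.9,-12.7,3.1,0,0,-1.1,1],[48.9,-12.7,3.1,0,0,-1.1,1],[48.9,-12.7,3.1,0,0,-1.1,1],[48.9,-12.7,3.1,0,0,-1.1,1],[48.9,-12.7,3.1,0,0,-1.1,1],[48.9,-12.7,3.1,0,0,-1.1,1],[48.9,-12.7,3.1,0,0,-1.1,1]]}'
python3 - <<'E'
from h import *
togo([.613,-.204,.06],-.083)
P=arm.camera_params("wrist");a=arm.capture("wrist");cv2.imwrite("pics/w1.png",a[:,:,::-1])
print(P); np.savez("pics/w1",M=P["cam_to_world"],K=P["mtx"])
E
```

```text
time: 1.6
tcp_pos: [0.6128, -0.2053, 0.2007]
orientation: [0.0, 0.735, 0.678, 0.0]
contact_force: [-0.1, -0.7, 0.6]
opening: 0.0856
grip_force: 0.0
go [ 0.1285  0.0021 14.0698] [0.0004 0.0002 0.0024] at [ 0.6128 -0.2053  0.2007] 1.6 [-0.1461 -0.7096  0.6115] 0.08563675749552176
{'mtx': array([[300.9204,   0.    , 253.7042],
       [  0.    , 300.9204, 190.8817],
       [  0.    ,   0.    ,   1.    ]]), 'cam_to_world': array([[ 0.9969, -0.076 , -0.0209,  0.6168],
       [-0.0788, -0.962 , -0.2615, -0.1392],
       [-0.0002,  0.2623, -0.965 ,  0.3426],
       [ 0.    ,  0.    ,  0.    ,  1.    ]])}
```

View pics/w1.png

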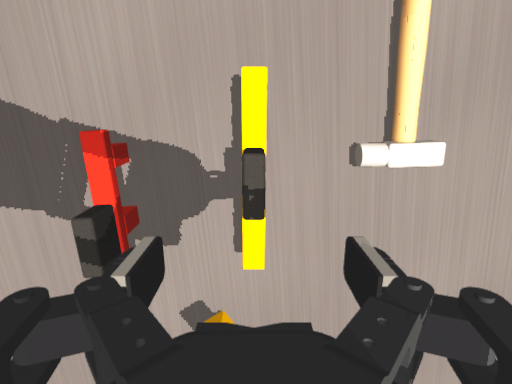

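The wrist view shows the yellow beam at column 254 (rows 67–268), its black grip at (254,184), the hammer head at (355–445,155) and the red gate at (100,190).

Run:
```python
from h import *
d=np.load("pics/w1.npz");P=dict(cam_to_world=d["M"],mtx=d["K"])
img=cv2.imread("pics/w1.png")[:,:,::-1].copy();y=masks(img)["yellow"];y[:,:225]=0;y[:,290:]=0;y[290:]=0
r=cv2.minAreaRect(np.vstack(blobs(y)));w=ray(P,cv2.boxPoints(r),.05)
print(w.mean(0),w[:,:2])
print("grip",ray(P,[[254,149],[254,188],[245,150],[264,150]],.094))
print("hammer",ray(P,[[351,155],[360,143]],.02),"red",ray(P,[[110,132],[128,150],[80,132]],.05))
togo(list(w.mean(0)[:2])+[.06],-.083)
```

```text
[ 0.6119 -0.2039  0.05  ] [[ 0.5898 -0.3049]
 [ 0.6083 -0.1008]
 [ 0.6317 -0.1026]
 [ 0.6179 -0.3072]]
grip [[ 0.6145 -0.1709  0.094 ]
 [ 0.6119 -0.2041  0.094 ]
 [ 0.607  -0.1712  0.094 ]
 [ 0.6227 -0.1724  0.094 ]]
hammer [[ 0.7174 -0.195   0.02  ]
 [ 0.7269 -0.1829  0.02  ]] red [[ 0.478  -0.1495  0.05  ]
 [ 0.4919 -0.1679  0.05  ]
 [ 0.4494 -0.1472  0.05  ]]
go [ 0.1145 -0.1164 14.0682] [0.0004 0.0001 0.0027] at [ 0.6129 -0.2051  0.2007] 1.65 [ 1.0177  0.524  -0.1392] 0.08534870581545703
```

```bash
python3 -m creep '{"targets": [[0.1,-0.1,4,0,0,0,1],[0.1,-0.1,8,0,0,0,1],[0.1,-0.1,11,0,0,0,1],[0.1,-0.1,13,0,0,0,1],[0.1,-0.1,14,0,0,0,1],[0.1,-0.1,14,0,0,0,1],[0.1,-0.1,14,0,0,0,0.5],[0.1,-0.1,14,0,0,0,0],[0.1,-0.1,14,0,0,0,0],[0.1,-0.1,14,0,0,0,0],[0.1,-0.1,14,0,0,0,0],[0.1,-0.1,14,0,0,0,0]]}'
```

```text
time: 3.15
tcp_pos: [0.6128, -0.2032, 0.0607]
orientation: [0.0, 0.734, 0.679, 0.0]
contact_force: [0.5, 0.1, 5.0]
opening: 0.019
grip_force: 60.0
```

```bash
python3 -m creep '{"targets": [[0,0,-0.5,0,0,0,0],[0,0,-1.5,0,0,0,0],[0,0,-3.5,0,0,0,0],[0,0,-6,0,0,0,0],[0,0,-9,0,0,0,0],[0,0,-11,0,0,0,0],[0,0,-12,0,0,0,0],[0,0,-12,0,0,0,0]]}'
python3 - <<'E'
from h import *
togo([.490,.158,.18],-.295)
a=arm.capture("scene");cv2.imwrite("pics/s2.png",a[:,:,::-1])
E
```

```text
time: 4.15
tcp_pos: [0.6127, -0.2032, 0.1811]
orientation: [0.001, 0.734, 0.679, 0.0]
contact_force: [-0.3, 0.3, -4.5]
opening: 0.0192
grip_force: 59.0
go [ 35.0392 -15.0791   0.0828] [0.0011 0.0002 0.216 ] at [ 0.6127 -0.2032  0.1811] 4.15 [-0.3246  0.2889 -4.5125] 0.01917204061005833
```

View pics/s2.png

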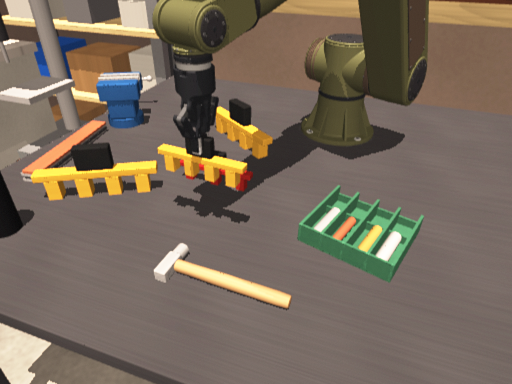

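The gate is held level and clear of the bench at about (200,165). Moving it over the rack's slots.

```bash
python3 -m creep '{"targets": [[4,-1.7,0,0,0,0.02,0],[8,-3.4,0,0,0,0.05,0],[12,-5.2,0,0,0,0.08,0],[16,-6.9,0,0,0,0.1,0],[20,-8.6,0,0,0,0.13,0],[24,-10.3,0,0,0,0.16,0],[28,-12,0,0,0,0.18,0],[31,-13.3,0,0,0,0.2,0],[33.5,-14.4,0,0,0,0.216,0],[35,-15.1,0,0,0,0.216,0],[35,-15.1,0,0,0,0.216,0],[35,-15.1,0,0,0,0.216,0]]}'
python3 - <<'E'
from h import *
togo([.490,.158,.07],-.295)
P=arm.camera_params("wrist");a=arm.capture("wrist");cv2.imwrite("pics/w2.png",a[:,:,::-1])
np.savez("pics/w2",M=P["cam_to_world"],K=P["mtx"])
a=arm.capture("scene");cv2.imwrite("pics/s3.png",a[:,:,::-1])
cv2.imwrite("pics/top3.png",arm.capture("top")[:,:,::-1])
E
```

```text
time: 5.7
tcp_pos: [0.4898, 0.1571, 0.1801]
orientation: [0.0, 0.803, 0.595, -0.0]
contact_force: [0.0, -0.3, -4.0]
opening: 0.0192
grip_force: 59.7
go [ 0.0971 -0.0089 11.0073] [-0.0002  0.0003 -0.0002] at [0.4898 0.1571 0.1801] 5.7 [ 0.0469 -0.3232 -4.0214] 0.01921837222049734
```

View pics/w2.png

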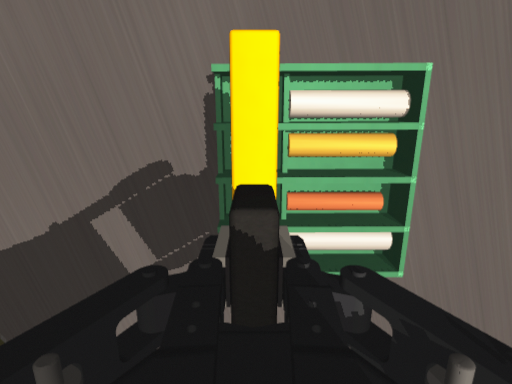

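The wrist view shows the yellow beam at columns 231–279, ending at row 32. The rack wall tops are at rows 67, 126, 179, 230 and 273, with the front sill at x≈218 and the middle sill at x≈284. I'll measure these.

Run:
```python
from h import *
d=np.load("pics/w2.npz");P=dict(cam_to_world=d["M"],mtx=d["K"])
a=-.295;X=np.array([np.cos(a),np.sin(a)]);Y=np.array([-X[1],X[0]])
def loc(p,o): q=p[:,:2]-o; return np.c_[q@X,q@Y]*1000
t=np.array([.4898,.1571])
img=cv2.imread("pics/w2.png")[:,:,::-1].copy();m=masks(img)
g=m["green"]
for c in (325,350):   # wall rows beyond the gate
    rows=[]
    hsv=cv2.cvtColor(img,cv2.COLOR_RGB2HSV)
for lab,uv in dict(y100=[[213,68],[432,67]],y50=[[220,126],[424,126]],y0=[[220,179],[416,180]],ym50=[[410,230]],ym100=[[405,274]]).items():
    print(lab,loc(ray(P,uv,.045),t))
print("sills",loc(ray(P,[[284,98],[285,150],[285,200]],.024),t))
print("beam end",loc(ray(P,[[231,32],[279,32],[232,185],[277,185]],.1695),t))
# top view
img=cv2.imread("pics/top.png")[:,:,::-1].copy();PT=arm.camera_params("top")
k=max(blobs(masks(img)["green"],300),key=cv2.contourArea)
h=cv2.approxPolyDP(cv2.convexHull(k),5,True)[:,0]
print("top",loc(ray(PT,h,.045),t))
```

```text
y100 [[-36.3572  99.7664]
 [151.5045 100.8218]]
y50 [[-31.7101  51.02  ]
 [152.0738  51.2888]]
y0 [[-33.0803   2.0443]
 [152.0075   1.3656]]
ym50 [[153.3312 -49.3634]]
ym100 [[154.8917 -98.1067]]
sills [[ 27.2987  75.9365]
 [ 29.6592  26.7377]
 [ 31.145  -24.9692]]
beam end [[-11.7613  99.9528]
 [ 10.2827  99.9814]
 [-12.5701  27.5136]
 [ 10.94    27.5506]]
top [[ 151.411   104.7027]
 [ 151.8241 -100.5929]
 [ -34.1693 -102.3544]
 [ -33.0019  104.4564]]
```

View pics/s3.png

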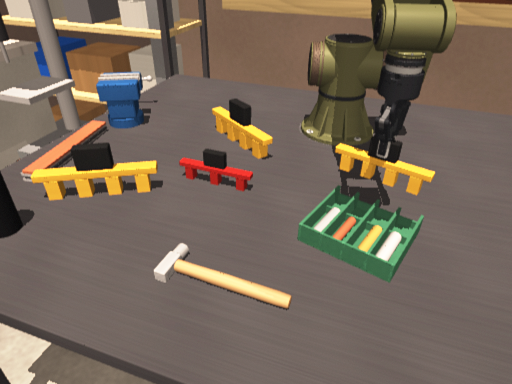

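The gate hangs over the front slots; it is about 3–4 mm off along the row, inside the 11 mm margin. I'll shift 0.3 cm and lower it slowly.

```bash
python3 -m creep '{"targets": [[0.3,-0.1,2,0,0,0,0],[0.3,-0.1,4,0,0,0,0],[0.3,-0.1,5.5,0,0,0,0],[0.3,-0.1,6.5,0,0,0,0],[0.3,-0.1,7.3,0,0,0,0],[0.3,-0.1,8,0,0,0,0],[0.3,-0.1,8.7,0,0,0,0],[0.3,-0.1,9.4,0,0,0,0],[0.3,-0.1,10,0,0,0,0],[0.3,-0.1,10.4,0,0,0,0],[0.3,-0.1,10.6,0,0,0,0],[0.3,-0.1,10.6,0,0,0,0]]}'
python3 - <<'E'
from h import *
togo([.490,.160,.0697],-.295)
a=arm.capture("scene")[150:290,280:440];cv2.imwrite("pics/s4.png",cv2.resize(a,None,fx=4,fy=4,interpolation=3)[:,:,::-1])
E
```

```text
time: 7.35
tcp_pos: [0.4896, 0.1609, 0.0743]
orientation: [-0.0, 0.803, 0.596, -0.0]
contact_force: [0.3, -0.8, -2.7]
opening: 0.0191
grip_force: 59.8
go [-0.0696  0.068   0.4565] [-0.0001  0.      0.    ] at [0.4896 0.1609 0.0743] 7.35 [ 0.2746 -0.7885 -2.7143] 0.019121689559215466
```

View pics/s4.png

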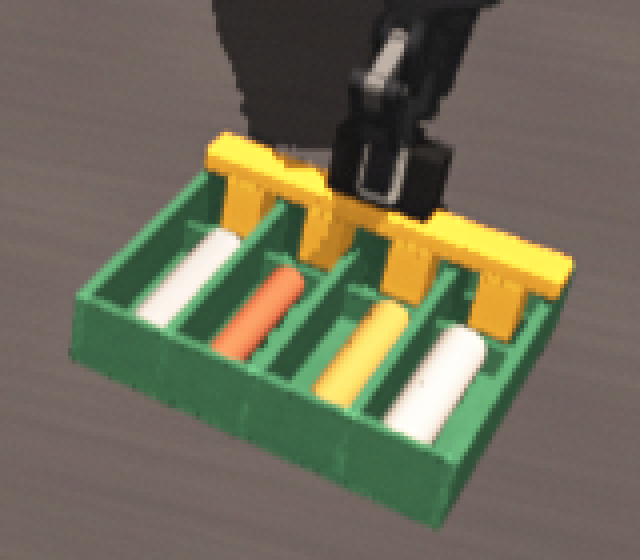

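Each tooth is in its own slot (crop teeth at (245,205), (325,235), (410,270) and (500,305)), with about 4.5 mm left to go. I'll lower the rest gently.

```bash
python3 -m creep '{"targets": [[0,0,0.1,0,0,0,0],[0,0,0.2,0,0,0,0],[0,0,0.3,0,0,0,0],[0,0,0.35,0,0,0,0],[0,0,0.4,0,0,0,0],[0,0,0.45,0,0,0,0],[0,0,0.45,0,0,0,0]]}'
```

```text
time: 8.28
tcp_pos: [0.4895, 0.1608, 0.0698]
orientation: [-0.0, 0.803, 0.595, -0.0]
contact_force: [-1.2, 0.1, -3.5]
opening: 0.0191
grip_force: 59.8
```

```bash
python3 -m creep '{"targets": [[0,0,0.05,0,0,0,0],[0,0,0.05,0,0,0,0],[0,0,0.1,0,0,0,0],[0,0,0.1,0,0,0,0]]}'
```

```text
time: 8.78
tcp_pos: [0.4896, 0.1608, 0.0696]
orientation: [0.0, 0.803, 0.596, 0.0]
contact_force: [-6.0, -2.4, 11.9]
opening: 0.0192
grip_force: 62.1
```

```bash
python3 -m creep '{"targets": [[0,0,-0.04,0,0,0,0],[0,0,-0.04,0,0,0,0.3],[0,0,-0.04,0,0,0,0.5],[0,0,-0.04,0,0,0,0.8],[0,0,-0.04,0,0,0,0.8],[0,0,-0.04,0,0,0,0.8],[0,0,-2,0,0,0,0.8],[0,0,-5,0,0,0,0.8],[0,0,-9,0,0,0,0.8],[0,0,-13,0,0,0,0.8],[-4,0,-16,0,0,0,0.8],[-8,0,-16,0,0,0,0.8]]}'
python3 - <<'E'
from h import *
a=arm.capture("scene")[150:290,280:440];b=arm.capture("wrist")
a=cv2.resize(a,(439,384),interpolation=3);o=np.hstack([a,b]);o=cv2.resize(o,(800,int(384*800/o.shape[1])));cv2.imwrite("pics/s5.png",o[:,:,::-1])
E
```

```text
time: 10.28
tcp_pos: [0.4666, 0.0837, 0.231]
orientation: [0.001, 0.803, 0.596, 0.002]
contact_force: [-0.4, -0.6, -1.1]
opening: 0.0682
grip_force: 0.0
```

View pics/s5.png

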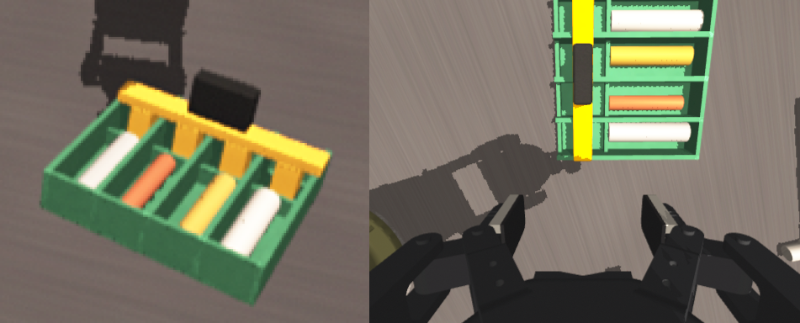

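The gate sits flat on the rack walls, with a tooth in each slot (left panel (130–285,110–180)), and the gripper is clear. Handing in.

```bash
python3 -c "
from plant import arm
print(arm.hand_in())"
```

```text
the job is handed in; nothing more can be done
None
```

The small yellow four-tooth gate is lowered into the rack's front slots, its beam resting flat on the walls, and released; the red gate and hammer were not touched, and the job was handed in at about 10.4 s (no verdict was returned).

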